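# Change the juice stall over to the generator with the blender covered

### The arm

A 6-joint arm with a two-finger parallel gripper is mounted at the origin on the work surface. World frame = base frame: x ahead of the robot, y to its left, z up, the work surface at z = 0. Lengths are in m, angles in degrees, forces in N, time in s.
With the tool pointing down it reaches from about 0.35 to 0.875 m from the base axis. Payload 4.2 kg.
Tool frame: the origin (TCP) lies midway between the tips of the shut fingers; the grasp point (between the pads) lies 19 mm behind it; z points along the fingers, y is the line along which they close (so a half turn about z gives the same grasp; the last joint's range is limited). The gripper opens to 87 mm and grips with 3 to 60 N. Pads are 19 mm wide; open, the fingers measure 117 mm over their backs; the gripper's body (75 mm by 190 mm) begins 51 mm behind the grasp point.
Start: joints at [82.884, 22.042, 0.453, 0, -68.411, -14.817], TCP at [0.233, 0.58, 0.223] pointing down, gripper open.
Joint ranges: [-179.83, 179.83], [-69.29, 118.12], [-61.27, 80.66], [-181.25, 117.63], [-171.15, -9.14], [-177.46, 177.46]. Speed limits (degrees/s): [159.86, 159.86, 180, 180, 180, 180].

### API

Orientations are given as [roll, pitch, yaw] about the fixed x, y, z axes, in that order (R = Rz(yaw) Ry(pitch) Rx(roll)).
In Python, from workcell import env gives the robot as it stands. The module is installed in compiled form; this text tells all that it offers. Calls block until the motion is done:
- env.goto(position, orientation): joint-space move of the TCP to a pose.
- env.move_straight(position, rotation=None, rate=0.15, force_limit=None): straight line of the TCP; rotation=None keeps the orientation; rate is the mean speed in m/s. With force_limit (N) it stops when the force on the tool has changed by that much, and returns True; else False.
- env.set_joints(angles): joint-space move.
- env.gripper_to(opening, grasp_force=None): opening from 0.0 (shut) to 1.0 (fully open); grasp_force is the grip in N (None keeps the last); returns when the fingers have stopped.
- env.dwell(seconds).
- env.inverse_kinematics(position, orientation): joint angles nearest the present ones, or None.
- env.read_state(): the state.
- env.grab_frame(name): name is "scene" or "side" or "wrist"; returns a dict with "image" (480x640x3 uint8, blue, green, red), "fx", "fy", "cx", "cy" (pixels), "position" and "orientation" of the camera in the world. Camera axes: x right, y up, looking along -z (the intrinsics and any distortion apply to the point x, -y, -z); pixel columns grow to the right and rows downward; lengths in m; the calibration is good to about 2 mm. The wrist camera is an equidistant fisheye: a pixel r from the principal point sees the ray r / f radians off the axis. A picture is of the moment at which its call begins. There is no depth.
A pose or a line that the arm cannot do raises env.Unreachable and nothing moves.
- env.close_job(): hands the job in; it is judged then, once.
Trained networks look in a picture, given as the dict that the camera call returned (one of the last four; its "shot" number tells which), for a name from the list of things; names that differ only in an ending like _2 or _b are one class to them, and where a whole thing is asked for, a point or a joint stands for the part that bears it (a point fixed in the world has none). Each returns a list of dicts, best first, with "score" (0 to 1); they miss things now and then, are a little off and sometimes report something else, mostly with a low value. They report only what shows in the picture. A call takes as long as a camera call. They do not tell look-alikes from the thing itself.
- env.search_frame(picture, thing): "xyz" ([x, y, z] in m, in world coordinates, good to about 4 mm: the middle of the surface that is visible of it).
- env.trace(picture, thing): "mask" (480x640 bool, what is visible of it).
The state is a dict: "clock": time; "joint_positions": joint angles; "qvel": joint speeds; "joint_torque": joint torques, N m; "position": TCP position; "tool_rot": TCP orientation; "force": force on the tool from outside, world axes, zero at the start; "wrist_torque": the same for the moment, N m; "opening": opening from 0.0 (shut) to 1.0 (fully open); "finger_force": force on a finger pad.
Only numpy, scipy, OpenCV 4.12 (cv2) and the standard library are available. Lean on these libraries where they do the work, as an engineer would, in place of code of your own. Each camera call takes 0.05 s, during which the arm holds its last target. There are 200 camera calls.

### The job

The stall is going over from mains to its generator: move the red-gripped changeover lever from the blue mains side to upright centre off and leave it there, standing still, for at least two seconds. While it is still off, take the green silicone lid from the saucer, set it flat and properly seated on the mouth of the steel blender jar and let go of it. Only then move the lever on, fully over to the yellow generator side; leave the jar on its base and everything else where it stands.

Things in the scene. Friction and masses are not known exactly. Their poses are not given: they have to be found in the camera images.
- changeover: Grey sheet-metal changeover switch box fixed to the counter, 130 (x) by 170 (y) by 90 mm high. Origin: centre of its underside. A lever comes up through a slot in its top and swings in the box's y-z plane, about an axis parallel to the box's x through the point 70 mm above the origin. Blue strip (mains) on the top near its -y end, yellow strip (generator) near its +y end, white marks at the middle of the slot (off).
- lever (a joint): Angle of the changeover lever in rad: 0 = upright, centre off; negative = leaning towards the box's -y (blue, mains; it starts there, between -0.65 and -0.5); positive = leaning towards the box's +y (yellow, generator). Stops at -0.65 and +0.65. No spring and no click: friction (about 4 N at the grip) keeps it wherever it is left.
- lever_grip (a point): Centre of the lever's red grip, 130 mm from the lever's axis. The grip is a cylinder 36 mm in diameter and 40 mm long, its axis and flat ends along the box's x, so fingers pinching the flat ends (40 mm apart) let it turn between them. This point's z axis points along the lever away from its axis.
- blender: White blender motor base fixed to the counter, 160 by 160 by 100 mm high, origin at the centre of its underside. The jar stands on its top between four black lugs 14 mm high.
- jar: Steel blender jar standing loose on the base, 150 mm tall, 90 mm across the foot, 108 mm across the mouth, walls 4 mm, 0.7 kg, with a black handle reaching out 94 mm along its +y. Origin: centre of its underside, 100 mm above the counter.
- jar_rim (a point): Centre of the jar's open mouth, level with the top of the rim (250 mm above the counter).
- lid: Green silicone lid, stiff, about 0.12 kg. Origin: centre of the underside of its plug. Plug 12 mm deep, tapering from 84 mm to 72 mm diameter at the bottom, goes loosely into the jar's 100 mm inner mouth; above it a flange 124 mm in diameter and 10 mm thick, which rests on the rim when the origin is 12 mm below the rim; on top an upright round knob 30 mm in diameter and 35 mm tall, from 22 to 57 mm above the origin. It lies plug down on the saucer.
- lid_knob (a point): Centre of the lid's knob, 44 mm above the lid's origin (22 mm above the top of the flange, 13 mm below the knob's top): a good place to grip.
- saucer: White ceramic saucer, 164 mm across, 16 mm high, floor 6 mm thick, loose; the lid lies on it. Origin: centre of its underside.
- pitcher: Pink plastic pitcher with a flip-top lid, 114 mm across, 190 mm tall, loose; origin at the centre of its underside. To be left alone.
- tamper: Short wooden tamper standing upright, 52 mm across its foot, 125 mm tall, loose; origin at the centre of its foot. To be left alone.
- whisk: Aluminium whisk lying on the counter, 210 mm long, 44 mm high, loose; origin on the counter under its middle, x axis from handle to wires. To be left alone.
Not all that is in view belongs to the job. What is meant by the lid is not pink, and is the larger of those in its own colour. What is shaped like the jar but orange or turquoise is not meant.

How it is judged (in metres and radians):
On the way, in this order (a step that is already met when the one before it is completed fails the run):
1. the lever rests at centre off (within 0.15 rad of upright) for 1.8 s (value of joint lever between -0.15 and 0.15 rad and velocity of joint lever between -0.06 and 0.06 rad/s), for 1.8 s.
2. with the lever still at off, the lid is seated on the jar and let go (value of joint lever between -0.15 and 0.15 rad and horizontal distance between lid and jar_rim below 0.012 m and z of lid in the frame of jar_rim between -0.017 and -0.008 m and angle between lid's own z axis and vertical below 0.08 rad and contact force between the fingers and lid below 0.2 N), for 0.2 s.
3. the lever is fully over on the generator side (above 0.5 rad) (value of joint lever above 0.5 rad), for 0.2 s.
At the end, for the whole second after the job is handed in: The lever leans more than 0.5 rad to the yellow generator side; the lid lies at rest on the jar, its origin 8 to 17 mm below the rim and within 12 mm of the mouth's centre, tilted less than 0.08 rad; the jar stands upright (within 0.05 rad) and at rest on its base, within 25 mm of where it was (value of joint lever above 0.5 rad and horizontal distance between lid and jar_rim below 0.012 m and z of lid in the frame of jar_rim between -0.017 and -0.008 m and angle between lid's own z axis and vertical below 0.08 rad and angle between jar's own z axis and vertical below 0.05 rad and distance of jar from where it was at the start of the episode below 0.025 m and linear speed of each of lid, jar below 0.02 m/s); the robot touches nothing.
It fails at once if the lever goes to the generator side (beyond 0.3 rad) before the lid is seated on the jar (value of joint lever above 0.3 rad and not (horizontal distance between lid and jar_rim below 0.012 m and z of lid in the frame of jar_rim between -0.017 and -0.008 m and angle between lid's own z axis and vertical below 0.08 rad)).
It fails at once if the jar is shifted more than 30 mm or tipped beyond 0.3 rad (distance of jar from where it was at the start of the episode above 0.03 m or angle between jar's own z axis and vertical above 0.3 rad).
It fails at once if the pitcher, tamper or whisk is moved more than 30 mm, or the saucer more than 50 mm (distance of any of pitcher, tamper, whisk from where it was at the start of the episode above 0.03 m or distance of saucer from where it was at the start of the episode above 0.05 m).
It also fails if it takes over 72 s, if anything falls off the work surface, if the arm or the gripper's body presses on something with over 40 N, if the wrist force passes 120 N, or if a joint passes its speed limit or range.

## Working session

There is one attempt and no reset: what is moved stays moved. The work goes in short steps, each a Python script; the robot and the scene stay as the last script left them, time stands still between calls to the robot, and variables do not carry over. Pictures are saved under pics/ and viewed, at most 10 in all, crops included, and the job is handed in when it is done.

```bash
mkdir -p pics; python3 - <<'E'
from workcell import env
import cv2,numpy as np
ims=[]
for c in ("scene","side"):
    p=env.grab_frame(c); ims.append(p["image"]); print(c,p["position"],p["orientation"],p["fx"],p["cx"],p["cy"])
    cv2.imwrite(f"pics/{c}.png",p["image"])
    for t in ("changeover","lever_grip","lid","lid_knob","jar","jar_rim","saucer","blender","pitcher","tamper","whisk"):
        for d in env.search_frame(p,t):
            if d["score"]>.2: print(t,round(d["score"],2),np.round(d["xyz"],3))
print(env.read_state())
E
```

```text
scene [1.17082845 0.69350794 0.91457433] [ 52.55408119  -0.62701641 142.37782683] 559.9409275544908 309.63891455915143 245.4198576111891
changeover 0.63 [0.561 0.302 0.094]
changeover 0.58 [0.563 0.018 0.093]
lever_grip 0.65 [ 0.57  -0.052  0.175]
lid 0.72 [ 0.605 -0.527  0.023]
lid 0.69 [ 0.517 -0.303  0.029]
lid 0.54 [ 0.459 -0.49   0.014]
lid_knob 0.93 [ 0.516 -0.304  0.03 ]
lid_knob 0.69 [ 0.6   -0.528  0.024]
lid_knob 0.65 [ 0.458 -0.492  0.016]
jar 0.89 [0.706 0.368 0.114]
jar 0.77 [0.289 0.219 0.116]
jar 0.38 [0.766 0.222 0.048]
jar_rim 0.73 [0.71  0.364 0.108]
jar_rim 0.72 [0.516 0.283 0.205]
jar_rim 0.69 [0.287 0.217 0.118]
jar_rim 0.56 [0.773 0.055 0.026]
saucer 0.89 [ 0.528 -0.286  0.008]
blender 0.96 [0.562 0.304 0.097]
pitcher 0.77 [ 0.783 -0.175  0.144]
pitcher 0.28 [0.776 0.053 0.025]
pitcher 0.26 [0.561 0.302 0.094]
tamper 0.83 [0.765 0.22  0.048]
whisk 0.97 [0.775 0.056 0.024]
side [ 0.22240202 -1.39748097  0.95083503] [ 60.20859598   0.94844588 -13.72228218] 572.4362568677742 313.126747888004 234.13885460311005
changeover 0.66 [ 0.534 -0.052  0.081]
changeover 0.52 
[... 672 characters left out ...]
.035 0.025]
{'clock': 1.2, 'joint_positions': array([ 8.28825553e+01,  2.20421836e+01,  4.53061612e-01,  4.94030420e-04,
       -6.84103406e+01, -1.48190793e+01]), 'qvel': array([-0.0610751 ,  0.0585408 , -0.03588282,  0.01792134,  0.00401288,
        0.00064052]), 'joint_torque': array([-3.47864097e-04, -3.90470731e+01,  1.87615496e+01,  4.22442868e+00,
        1.54277135e-02, -1.99651504e-05]), 'position': array([0.23343528, 0.57975739, 0.22254902]), 'tool_rot': array([-1.79999363e+02, -3.06639361e-04, -2.19363422e+01]), 'force': array([ 0.69237879, -0.05583435, -0.41832016]), 'wrist_torque': array([-0.02164674, -0.06522975, -0.0232692 ]), 'finger_force': 0.0, 'opening': 0.999696358741807}
```

View pics/scene.png

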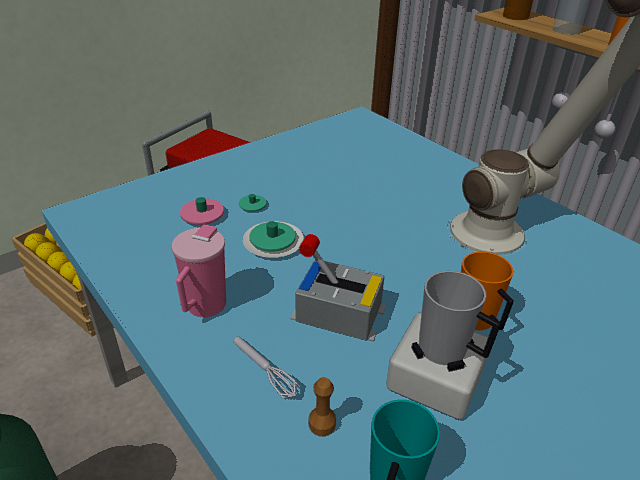

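View pics/side.png

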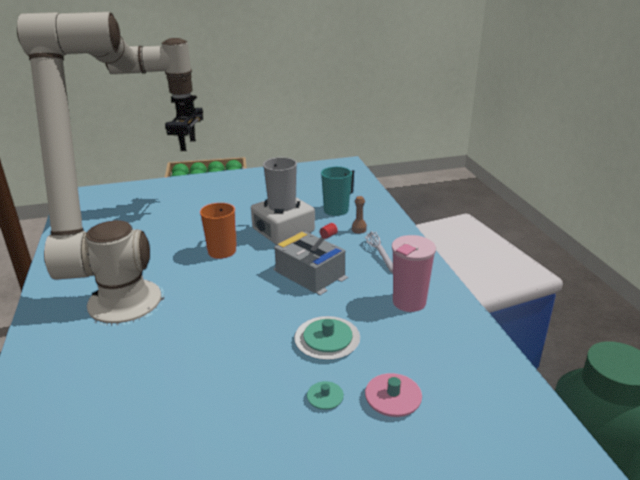

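The scene view has three lids: green with a dark knob on the saucer at (272,236), pink at (202,210) and small green at (252,202). The one on the saucer is the larger green one, so it is the one meant. Of the jars, the steel one on the white base at (452,315) is meant; orange (487,285) and turquoise (403,445) are not. I'll look from above with the wrist camera, raising the arm first.

```bash
cat > h.py <<'E'
from workcell import env
import cv2,numpy as np
from scipy.spatial.transform import Rotation as R
def st(s=""):
    q=env.read_state(); print(s,"t",round(q["clock"],2),"p",np.round(q["position"],4),"r",np.round(q["tool_rot"],1),"F",np.round(q["force"],1),"o",round(q["opening"],3),"ff",round(q["finger_force"],1))
def toz(p,uv,z):
    """pixel(s) of a frame -> world point on plane height z"""
    d=(np.atleast_2d(uv)-[p["cx"],p["cy"]])/[p["fx"],p["fy"]]
    if p.get("wrist"):
        r=np.linalg.norm(d,axis=1,keepdims=True)+1e-12
        v=np.c_[np.sin(r)*d/r*[1,-1],-np.cos(r)]
    else: v=np.c_[d[:,0],-d[:,1],-np.ones(len(d))]
    v=R.from_euler("xyz",p["orientation"],degrees=True).apply(v)
    c=np.array(p["position"]); return c+v*((z-c[2])/v[:,2])[:,None]
def wrist(name):
    p=env.grab_frame("wrist"); p["wrist"]=1; cv2.imwrite(f"pics/{name}.png",p["image"]); return p
E
python3 - <<'E'
from h import *
env.move_straight([.233,.58,.42],rate=.4); st()
ims=[]
for n,pos in (("wjar",[.5,.24,.45]),("wbox",[.54,0.02,.42]),("wlid",[.5,-.3,.35])):
    env.goto(pos,[180,0,-90]); p=wrist(n); ims.append(p["image"]); print(n,p["position"],p["orientation"],p["fx"],p["cx"],p["cy"]); st()
    import pickle; pickle.dump(p,open(n+".pkl","wb"))
    for t in {"wjar":["jar","jar_rim","blender"],"wbox":["changeover","lever_grip"],"wlid":["lid","lid_knob","saucer"]}[n]:
        for d in env.search_frame(p,t):
            if d["score"]>.2: print(t,round(d["score"],2),np.round(d["xyz"],3))
cv2.imwrite("pics/w3.png",cv2.resize(np.hstack([i[:,:] for i in ims]),None,fx=.41,fy=.41,interpolation=cv2.INTER_AREA))
E
```

```text
t 1.84 p [0.2328 0.58   0.4207] r [-1.799e+02  1.000e-01 -2.190e+01] F [ 0.1 -0.1 -0.9] o 1.001 ff 0.0
wjar [0.49984177 0.1670604  0.61297759] [-1.54627894e+01  2.63972612e-02 -1.79994246e+02] 371.64829954431775 322.583235128004 239.76337969785033
 t 3.48 p [0.4997 0.241  0.4496] r [180.   -0.  -89.9] F [ 1.1 -0.6  1. ] o 0.997 ff 0.0
jar 0.8 [0.73  0.367 0.082]
jar 0.77 [0.507 0.283 0.181]
jar 0.73 [0.272 0.204 0.096]
jar_rim 0.8 [0.275 0.208 0.094]
jar_rim 0.66 [0.505 0.288 0.181]
jar_rim 0.43 [ 0.548 -0.022  0.104]
blender 0.89 [0.49  0.222 0.099]
wbox [ 0.53998262 -0.05317813  0.58355642] [-1.55026428e+01  9.34262685e-02  1.79952309e+02] 371.64829954431775 322.583235128004 239.76337969785033
 t 4.58 p [0.5402 0.0212 0.4202] r [-180.     0.   -89.9] F [ 1.  -0.3  0.8] o 1.002 ff 0.0
changeover 0.64 [ 0.541 -0.007  0.091]
changeover 0.26 [0.5   0.199 0.093]
lever_grip 0.63 [ 0.568 -0.064  0.186]
wlid [ 0.50041235 -0.37300531  0.51383982] [-1.54688053e+01  1.15372315e-01  1.79992191e+02] 371.64829954431775 322.583235128004 239.76337969785033
 t 5.98 p [ 0.5007 -0.299   0.3505] r [-179.9   -0.   -89.9] F [-0.9 -0.2 -0.2] o 1.001 ff 0.0
lid 0.89 [ 0.507 -0.317  0.025]
lid 0.77 [ 0.454 -0.497  0.018]
lid 0.58 [ 0.591 -0.53   0.019]
lid_knob 0.73 [ 0.592 -0.533  0.02 ]
lid_knob 0.6 [ 0.51  -0.323  0.03 ]
lid_knob 0.57 [ 0.455 -0.499  0.012]
saucer 0.88 [ 0.501 -0.311  0.015]
```

View pics/w3.png

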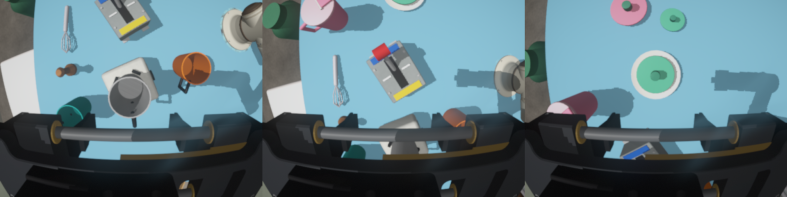

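View pics/wbox.png

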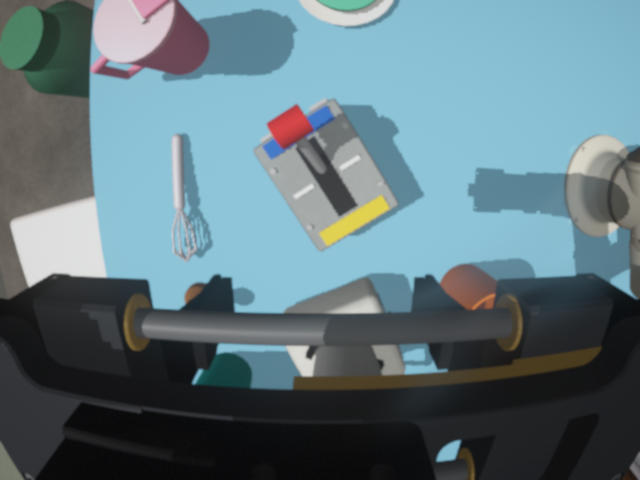

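```bash
cat > geo.py <<'E'
from h import *
import pickle
P={n:pickle.load(open(n+".pkl","rb")) for n in("wjar","wbox","wlid")}
def blob(p,lo,hi,roi=None):
    m=cv2.inRange(cv2.cvtColor(p["image"],cv2.COLOR_BGR2HSV),lo,hi)
    if roi: k=np.zeros_like(m);k[roi[1]:roi[3],roi[0]:roi[2]]=255;m&=k
    n,l,s,c=cv2.connectedComponentsWithStats(m); i=1+s[1:,4].argmax(); return l==i
def circ(w,rad,c0,tol=.0015):
    g=np.arange(-.04,.04,.001); best=(0,)
    for dx in g:
        for dy in g:
            n=(abs(np.hypot(*(w[:,:2]-c0-[dx,dy]).T)-rad)<tol).sum()
            if n>best[0]: best=(n,c0[0]+dx,c0[1]+dy)
    return best,len(w)
def contour(m): return max(cv2.findContours(m.astype(np.uint8),0,1)[0],key=len)[:,0].astype(float)
E
python3 - <<'E'
from geo import *
b=P["wbox"]; roi=(200,80,420,260)
ye=blob(b,(22,120,90),(35,255,255),roi); re=blob(b,(0,150,60),(8,255,255),roi)
f=lambda m,z: toz(b,np.argwhere(m)[:,::-1],z)
Y=f(ye,.09)[:,:2]; yc=Y.mean(0)
r=cv2.minAreaRect(Y.astype(np.float32)*1000); print("yellow",r)
bx=cv2.boxPoints(r); e=max(bx[1]-bx[0],bx[2]-bx[1],key=np.linalg.norm); ax=e/np.linalg.norm(e)
print("x axis yaw",np.degrees(np.arctan2(ax[1],ax[0])),"red c z.18",f(re,.18).mean(0))
wh=blob(b,(0,0,180),(180,40,255),roi); 
hs=cv2.inRange(cv2.cvtColor(b["image"],cv2.COLOR_BGR2HSV),(0,0,180),(180,40,255))
n,l,s,c=cv2.connectedComponentsWithStats(hs)
for i in range(1,n):
    if 200<c[i][0]<420 and 120<c[i][1]<240 and s[i,4]>15: print("white",c[i],s[i,4],toz(b,c[i],.09))
p=P["wlid"]; g=blob(p,(60,80,60),(90,255,255),(200,100,480,280))
cp=contour(g); w=toz(p,cp,.028); print("lid",circ(w,.062,np.median(w[:,:2],0)),cv2.minEnclosingCircle(w[:,:2].astype(np.float32)))
for t in("jar",):
  for d in env.trace(P["wjar"],t):
    m=d["mask"]; ys,xs=np.nonzero(m)
    print(t,d["score"],xs.mean(),ys.mean(),m.sum())
    if 250<xs.mean()<390:
        w=toz(P["wjar"],contour(m),.25); print("rim",circ(w,.054,np.median(w[:,:2],0)))
        v=P["wjar"]["image"].copy(); v[m]=v[m]//2+[0,0,127]
        cv2.imwrite("pics/chk.png",np.hstack([cv2.resize(v[100:300,200:460],(400,308)),cv2.resize(p["image"][100:300,200:460],(400,308))]))
E
```

```text
yellow ((497.9971923828125, 56.20029067993164), (99.07520294189453, 21.369661331176758), 32.31830978393555)
x axis yaw 32.31832 red c z.18 [ 0.57442942 -0.06824904  0.18      ]
white [265.9047619  136.76190476] 42 [[ 0.6156732  -0.05754151  0.09      ]]
white [349.34640523 162.28104575] 153 [[ 0.50540459 -0.02264627  0.09      ]]
white [272. 171.] 27 [[ 0.60827827 -0.01146707  0.09      ]]
white [302.97972973 190.89864865] 148 [[0.56708293 0.01583963 0.09      ]]
white [379.75  183.625] 16 [[0.46409381 0.00554321 0.09      ]]
white [308.5 227. ] 18 [[0.56013001 0.06561519 0.09      ]]
lid ((np.int64(114), np.float64(0.5047629920408274), np.float64(-0.31515423902567347)), 256) ((0.5067375898361206, -0.3174196779727936), 0.060484256595373154)
jar 0.95 316.35322777101095 237.14915291772783 9031
rim ((np.int64(233), np.float64(0.50661365185751), np.float64(0.2666366321227042)), 336)
jar 0.85 181.68106995884773 270.806841563786 3888
jar 0.66 467.86530415191504 168.58561313163824 6214
```

View pics/chk.png

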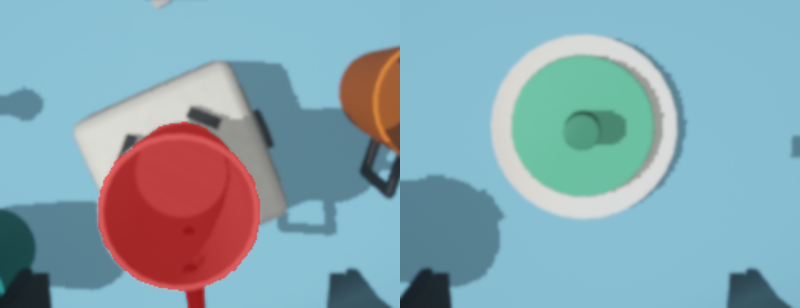

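The right crop confirms the large green lid with its knob on the white saucer (wrist pixel about (318,184)). The left crop shows the mask on the steel jar. Next, the lever to centre.

```bash
cat >> h.py <<'E'
C=np.array([.5355,-.0035]); YW=np.radians(32.4); BX=np.array([np.cos(YW),np.sin(YW)]); BY=np.array([-np.sin(YW),np.cos(YW)])
ROT=[180,0,-57.6]
def tcp(a,up=0,dy=0):
    g=C+BY*(.13*np.sin(a)+dy); return [*g,.07+.13*np.cos(a)-.019+up]
def arc(a0,a1,n=6,rate=.08):
    for a in np.linspace(a0,a1,n+1)[1:]: env.move_straight(tcp(a),rate=rate)
def leverangle(p):
    m=cv2.inRange(cv2.cvtColor(p["image"],cv2.COLOR_BGR2HSV),(0,150,60),(8,255,255))
    n,l,s,c=cv2.connectedComponentsWithStats(m); i=1+s[1:,4].argmax(); a=0
    for _ in range(6):
        d=toz(p,c[i],.07+.13*np.cos(a)+.004)[0,:2]-C; a=np.arcsin(np.clip(d@BY/.13,-1,1))
    return a,d@BX,c[i],s[i,4]
E
python3 - <<'E'
from h import *
a=-.61
env.goto(tcp(a,.13),ROT); st(); p=wrist("near"); print(leverangle(p)); a=leverangle(p)[0] if abs(leverangle(p)[0]+.6)<.12 else a
print(a, env.move_straight(tcp(a),rate=.12,force_limit=10)); st()
env.gripper_to(0,25); st("gripped")
arc(a,0.0); st("centre")
env.gripper_to(1.0); env.move_straight(tcp(0,.2),rate=.25); st()
p=wrist("off"); print(leverangle(p))
cv2.imwrite("pics/off.png",p["image"])
E
```

```text
t 7.17 p [ 0.5755 -0.0671  0.2881] r [-180.    -0.   -57.7] F [-0.1  0.5 -0.1] o 1.001 ff 0.0
(np.float64(-0.6063702345473851), np.float64(-0.0004242052231791314), array([322.58383534, 239.67068273]), np.int32(1992))
-0.6063702345473851 False
 t 8.46 p [ 0.5758 -0.0661  0.1587] r [-1.799e+02 -1.000e-01 -5.760e+01] F [-0.4  0.6 -0.2] o 0.998 ff 0.0
gripped t 9.3 p [ 0.5751 -0.0661  0.1578] r [180.    0.  -57.6] F [ 0.4  0.  -0.5] o 0.457 ff 25.0
centre t 11.2 p [ 0.5357 -0.0034  0.1814] r [-180.     0.   -57.6] F [ 0.9 -0.8  3.9] o 0.454 ff 25.0
 t 13.18 p [ 0.5348 -0.0034  0.3793] r [ 1.799e+02  1.000e-01 -5.760e+01] F [ 0.4 -0.4 -0.6] o 0.998 ff 0.0
(np.float64(-0.03021677701996261), np.float64(-0.0001492226558614376), array([321.50269179, 214.20524899]), np.int32(1486))
```

View pics/off.png

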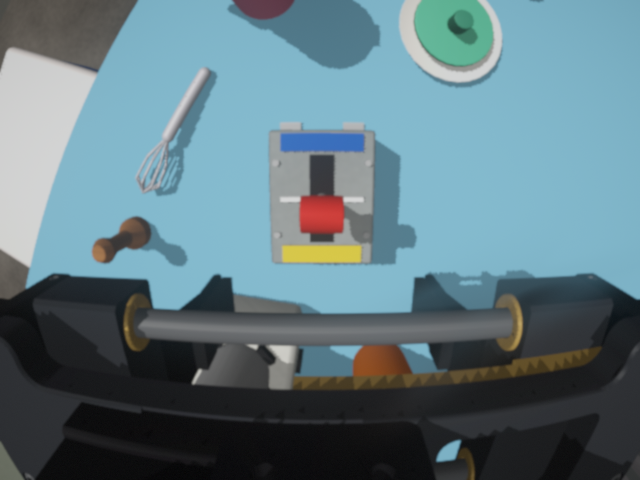

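The lever (grip at (321,214)) stands upright between the strips, about -0.03 rad. Next the lid: a close look, then the grasp. I'll also cross-check the rim from the scene and side cameras.

```bash
python3 - <<'E'
from geo import *
for c in("scene","side"):
    p=env.grab_frame(c)
    for d in env.trace(p,"jar"):
        m=d["mask"]; w=toz(p,contour(m),.25)
        n=circ(w,.054,np.array([.507,.267])); print(c,round(d["score"],2),m.sum(),n)
env.goto([.505,-.316,.26],[180,0,-90]); p=wrist("nl")
g=blob(p,(60,80,40),(90,255,255)); w=toz(p,contour(g),.028)
print(circ(w,.062,np.median(w[:,:2],0)), circ(w,.061,np.median(w[:,:2],0)),cv2.minEnclosingCircle(w[:,:2].astype(np.float32)))
print([ (round(d["score"],2),np.round(d["xyz"],3)) for t in("lid_knob","lid") for d in env.search_frame(p,t)])
cv2.imwrite("pics/nlc.png",p["image"]); st()
E
```

```text
scene 0.88 4853 ((0,), 246)
scene 0.86 2264 ((np.int64(39), np.float64(0.507), np.float64(0.26700000000000007)), 237)
scene 0.7 5326 ((np.int64(78), np.float64(0.51), np.float64(0.2690000000000001)), 277)
side 0.89 1333 ((0,), 132)
side 0.88 1579 ((np.int64(21), np.float64(0.503), np.float64(0.25000000000000006)), 145)
side 0.84 1688 ((0,), 149)
side 0.59 387 ((0,), 87)
((np.int64(147), np.float64(0.5044955893000791), np.float64(-0.3149322419355788)), 310) ((np.int64(241), np.float64(0.5064955893000791), np.float64(-0.3169322419355788)), 310) ((0.5066579580307007, -0.31728819012641907), 0.06072157993912697)
[(0.87, array([ 0.591, -0.519,  0.02 ])), (0.68, array([ 0.51 , -0.322,  0.03 ])), (0.58, array([ 0.456, -0.498,  0.014])), (0.85, array([ 0.454, -0.497,  0.014])), (0.7, array([ 0.592, -0.519,  0.019]))]
 t 14.85 p [ 0.5058 -0.315   0.2608] r [-179.9   -0.   -89.9] F [-0.6  0.4  0.6] o 1.002 ff 0.0
```

View pics/nlc.png

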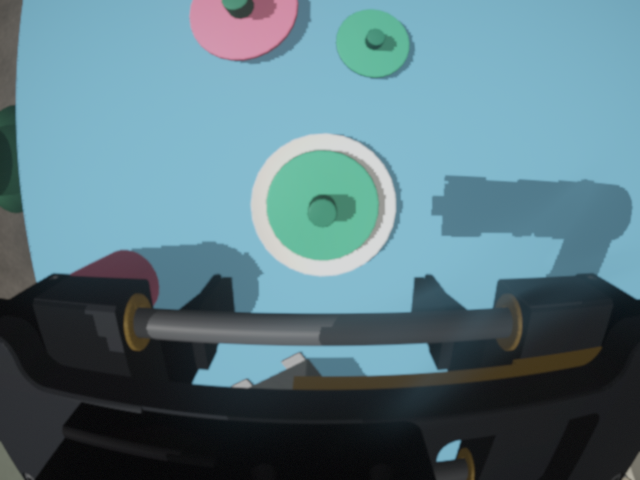

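The big lid on the saucer is centred at (322,205) px, so about (0.5066, -0.3172). The rim estimates agree at about (0.507, 0.267).

```bash
python3 - <<'E'
from geo import *
L=np.array([.5066,-.3172])
env.move_straight([*L,.12],rate=.25); print(env.move_straight([*L,.034],rate=.08,force_limit=8)); st()
env.gripper_to(0,30); st("grip")
z0=env.read_state()["position"][2]
env.move_straight([*L,.15],rate=.12); env.move_straight([*L,.42],rate=.3); st("lift")
env.goto([.507,.267-.03,.42],[180,0,-90]); env.dwell(.3); p=wrist("held"); st()
q=env.read_state()["position"]; zf=q[2]-z0+.028
g=blob(p,(60,80,30),(90,255,255)); w=toz(p,contour(g),zf)
print("held centre",cv2.minEnclosingCircle(w[:,:2].astype(np.float32)),"tcp",q)
b=cv2.boundingRect(g.astype(np.uint8)); print(b)
cv2.imwrite("pics/heldc.png",p["image"])
E
```

```text
False
 t 16.78 p [ 0.5071 -0.3174  0.0346] r [-179.9   -0.   -90. ] F [-0.1  0.4  0.2] o 1.003 ff 0.0
grip t 17.76 p [ 0.5066 -0.3172  0.034 ] r [-180.   -0.  -90.] F [ 0.4  0.3 -0.2] o 0.337 ff 30.0
lift t 19.93 p [ 0.5062 -0.3167  0.4176] r [ 1.798e+02  1.000e-01 -9.000e+01] F [-0.8  0.7 -1.7] o 0.336 ff 30.0
 t 22.27 p [0.5071 0.2367 0.42  ] r [180.  -0. -90.] F [ 0.3  0.8 -1. ] o 0.338 ff 30.0
held centre ((0.528510570526123, 0.23527760803699493), 0.08199809491634369) tcp [0.50714356 0.23667258 0.42000301]
(134, 167, 309, 147)
```

View pics/heldc.png

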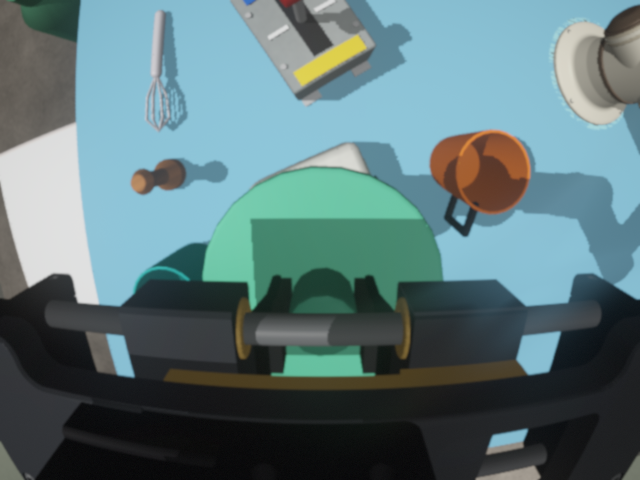

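The lid is held level and centred at column 322, and the lever is still upright at the top of the view. I'll check the fore-aft offset from the flange's front edge (322,167) and then place.

```bash
python3 - <<'E'
from geo import *
p=wrist("held2"); q=env.read_state()["position"]; zf=q[2]-.034+.028
off=toz(p,[322,167],zf)[0,1]+.061-q[1]; print("fore-aft off",off)
off=off if abs(off)<.006 else 0
T=np.array([.507,.267-off])
env.move_straight([*T,.42],rate=.15); env.move_straight([*T,.30],rate=.15); st()
print(env.move_straight([*T,.264],rate=.04,force_limit=4)); st("down")
env.gripper_to(1.0); st("open")
env.move_straight([*T,.36],rate=.2); env.move_straight([T[0],T[1]+.03,.42],rate=.2); p=wrist("placed"); st()
g=blob(p,(60,80,30),(90,255,255)); w=toz(p,contour(g),.26); print("lid",cv2.minEnclosingCircle(w[:,:2].astype(np.float32)))
s=env.grab_frame("scene")["image"]; d=env.grab_frame("side")["image"]
cv2.imwrite("pics/pl.png",np.hstack([cv2.resize(s[220:420,380:540],(400,500)),cv2.resize(d[140:240,235:315],(400,500))]))
E
```

```text
fore-aft off -0.0002820456173826813
 t 23.62 p [0.5076 0.2674 0.3013] r [-1.799e+02  1.000e-01 -9.000e+01] F [ 0.3 -0.4 -1.2] o 0.334 ff 30.0
True
down t 24.41 p [0.5067 0.2671 0.2662] r [ 1.799e+02 -1.000e-01 -9.000e+01] F [-0.3  1.   3.9] o 0.338 ff 30.0
open t 25.57 p [0.5059 0.2667 0.2648] r [ 1.798e+02 -1.000e-01 -9.000e+01] F [ 0.4 -0.1 -0.2] o 1.001 ff 0.0
 t 26.73 p [0.5064 0.2971 0.4177] r [179.6  -0.3 -90. ] F [ 0.2 -1.1 -0.2] o 0.999 ff 0.0
lid ((0.50589919090271, 0.26631632447242737), 0.06348346173763275)
```

View pics/pl.png

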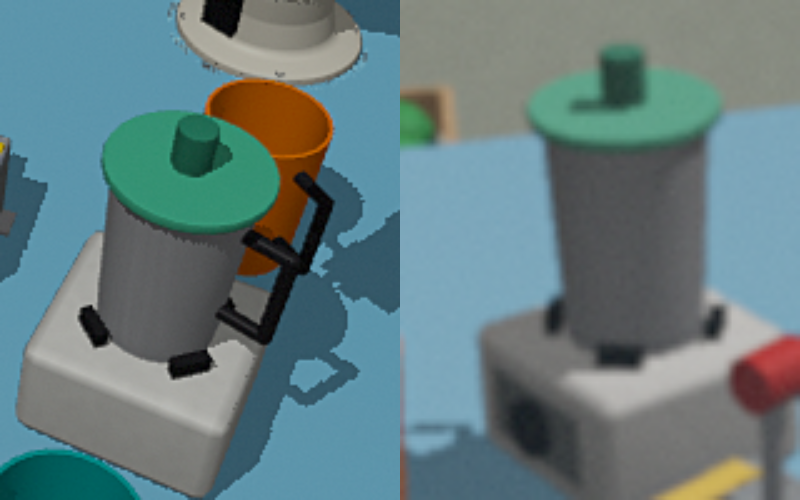

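Both crops show the lid flat and concentric on the steel jar, jar standing upright between its lugs (left crop rim about (190,190)). The lever can go over to the generator side.

```bash
python3 - <<'E'
from h import *
env.goto(tcp(0,.2),ROT); p=wrist("pre"); a=leverangle(p); print(a)
a=float(np.clip(a[0],-.08,.08))
print(env.move_straight(tcp(a),rate=.15,force_limit=10)); env.gripper_to(0,25); st("grip")
arc(a,.61); st("over")
env.gripper_to(1.0); env.move_straight(tcp(.61,.2),rate=.25)
env.goto(tcp(0,.22),ROT); env.dwell(.5); p=wrist("fin"); print(leverangle(p)); st()
s=env.grab_frame("scene")["image"]; cv2.imwrite("pics/fin_scene.png",s)
E
```

```text
(np.float64(-0.0297336834360734), np.float64(-0.00010084724145608431), array([322.79469748, 214.40652617]), np.int32(1471))
False
grip t 30.37 p [ 0.5377 -0.0067  0.1809] r [-180.    -0.   -57.6] F [-0.1  0.5 -1. ] o 0.458 ff 25.0
over t 32.32 p [0.4957 0.0599 0.1573] r [-180.     0.   -57.6] F [3.3 2.  0.5] o 0.455 ff 25.0
(np.float64(0.5904742987265506), np.float64(0.0002659491401183758), array([322.31325301, 274.79299014]), np.int32(913))
 t 35.27 p [ 0.5354 -0.0033  0.4011] r [-180.    -0.   -57.6] F [0.4 0.2 0.1] o 1.002 ff 0.0
```

View pics/fin_scene.png

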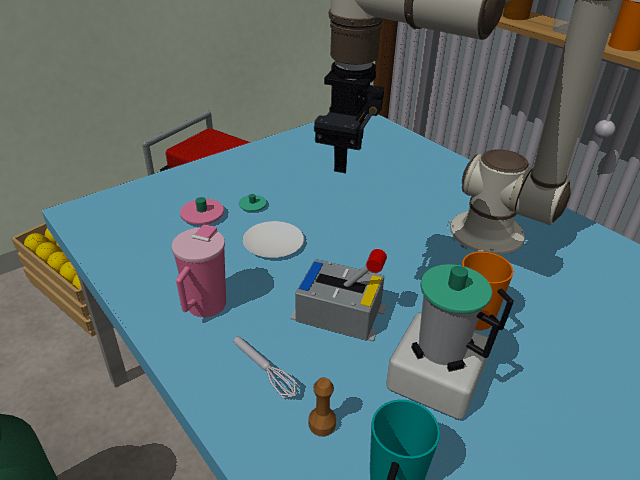

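The lever grip (376,260) leans over the yellow strip at about 0.59 rad. The lid sits flat on the jar (455,290), nothing else has moved, and the arm is clear.

```bash
python3 -c "
from workcell import env
print(env.close_job())"
```

```text
the job is handed in; nothing more can be done
None
```

The job is handed in at about 35 s: the lever rested at centre off, the green lid was seated on the steel jar and released, and the lever then went fully over to the generator side (about 0.59 rad); no verdict came back.

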